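Lock the front foot of a levelling plate

TASK

The levelling plate on the lab bench has been set level, but the black lock nut on its single front foot, next to the round bubble level, was left loose. Turn that nut clockwise (seen from above) until it comes up tight, with its bar in line with the length of the plate like the two other nuts, and let go of it. The steel adjusting screw through the nut must keep its setting, and the clear slide rack standing on the plate must stay where it is.

Things in the scene. Friction and masses are not known exactly. Their poses are not given: they have to be found in the camera images.
- lock_nut_grip (a point): Centre of the loose lock nut's black bar grip, on the screw's axis, 72 mm above the table. The bar is 44 mm long (its own x), 14 mm thick (its own y), 30 mm tall; a collar under it, 21 mm across and 10 mm high, stands on the aluminium plate (top 47 mm above the table). Its z is up. It sits on the rounded tongue in the middle of the plate's front end, the end nearer the robot.
- lock_nut (a joint): Angle of this nut on its screw, rad: 0 is tight (firm stop, bar along the plate's length), negative is loose: -1.25 to -0.7 at the start. It grows as the nut turns clockwise seen from above. It turns with 0.08 N m, stays where it is left and keeps its height. Two like nuts on the plate's rear ears are tight already, their bars along the plate's length; they do not turn.
- adjust_screw (a joint): Angle of the steel adjusting screw, rad, clockwise from above positive, 0 at the start: keep it there. The screw is 8 mm thick, upright, runs through the nut and ends 11 mm above the bar (98 mm above the table). Its keyed foot holds it: turning it takes 1.2 N m, so it slips only if the tight nut is forced or the screw itself is twisted.
- slide_rack_center (a point): Centre of the clear slide rack, an open box 110 by 80 by 34 mm with cross walls, about 0.15 kg, standing loose on the plate about 185 mm behind the nut; not to be moved. The plate, 240 by 180 by 12 mm without its tongue and ears, is heavy and does not move; its round bubble level, 28 mm across and 6 mm high, is 85 mm behind the nut.

How it is judged:
By the outcome, as a careful person would: the job done as asked, in the order asked, and still so for the second after the job is handed in, with the robot touching nothing.
It also fails if it takes over 32 s, if anything falls off the work surface, if the arm or the gripper's body presses on something with over 40 N, if the wrist force passes 120 N, or if a joint passes its speed limit or range.

ROBOT

A 6-joint arm with a two-finger parallel gripper is mounted at the origin on the work surface. World frame = base frame: x ahead of the robot, y to its left, z up, the work surface at z = 0. Lengths are in m, angles in degrees, forces in N, time in s.
With the tool pointing down it reaches from about 0.375 to 0.975 m from the base axis. Payload 3.8 kg.
Tool frame: the origin (TCP) lies at the very end of the fingers, on their centre line; the grasp point (between the pads) lies 19 mm behind it; z points along the fingers, y is the line along which they close (so a half turn about z gives the same grasp; the last joint's range is limited). The gripper opens to 85 mm and grips with 20 to 120 N. Pads are 22 mm wide; open, the fingers measure 114 mm over their backs; the gripper's body (76 mm by 85 mm) begins 54 mm behind the grasp point. The pads swing forward as they close: fully open they stand 13 mm farther back than shut.
Start: joints at [-79.12, 15.12, 91.902, -0, 72.978, -2.114], TCP at [0.152, -0.658, 0.231] pointing down, gripper open.
Joint ranges: [-150.88, 150.88], [-54.13, 125.18], [17.81, 147.31], [-75.09, 255.09], [0, 152.58], [-146.25, 146.25]. Speed limits (degrees/s): [147.25, 147.25, 180, 180, 180, 180].

INTERFACE

Orientations are given as a 3x3 rotation matrix whose columns are the frame's x, y, z axes.
In Python, from rig import r gives the robot as it stands.
- The arm moves only by the shell command python3 -m inch 'ROWS' [FORCE]. ROWS is JSON, a list of rows, each a list of 3 entries, a list of its own where there are three numbers: the turn, a rotation vector about the tool's x, y, z in rad, then the shift along the tool's x, y, z in cm, then the finger opening in cm, from 0 to 8.54. A call has 1 to 8 rows; each row is the pose to reach, as a shift and turn from the pose commanded when the call began, along the tool's axes at that moment; what a row does not reach only later rows make up. A row lasts 1/12 s, in which the tool goes at most 41.7 mm and 7.16 degrees, less where a joint would pass 70% of its speed; a pose out of reach is approached as far as the arm can. A call with a gripper value outside its range is refused whole. The fingers move at their own pace and stop on an object; FORCE is the grip in N (left out, the last holds). Time passes only in rows, so rows that repeat a pose let the fingers close. It gives the time, the measured TCP pose, the force, the opening and the grip force at its end, in the units of the state.
- r.read_state(): the state, without advancing time (a new reading comes with each control period).
- r.get_image(name): name is "side" or "top"; returns the picture (400x640x3 uint8, red, green, blue); there is no depth.
- r.camera_info(name): a dict with "fx", "fy", "cx", "cy" (pixels), "T" (4x4, takes a point from camera to world coordinates). Camera axes: x right, y up, looking along -z (the intrinsics and any distortion apply to the point x, -y, -z); pixel columns grow to the right and rows downward; lengths in m; the calibration is good to about 2 mm. A picture is of the moment at which its call begins. camera_info takes no time and is no camera call.
- r.finish_job(): hands the job in; it is judged then, once.
The state is a dict: "time": time; "qpos": joint angles; "dq": joint speeds; "tau": joint torques, N m; "tcp_pos": TCP position; "tool_rot": TCP orientation; "ft_force": force on the tool from outside, world axes, zero at the start; "moment": the same for the moment, N m; "gripper_width": finger opening in m; "finger_force": force on a finger pad.
Only numpy, scipy, OpenCV 4.12 (cv2) and the standard library are available. Lean on these libraries where they do the work, as an engineer would, in place of code of your own. Each camera call takes 0.05 s, during which the arm holds its last target. There are 200 camera calls.

## Working session

There is one attempt and no reset: what is moved stays moved. The work goes in short steps, Python scripts to look and compute and a shell command to move; the robot and the scene stay as the last step left them, time stands still between calls to the robot, and variables do not carry over. Pictures are saved under pics/ and viewed, at most 10 in all, crops included, and the job is handed in when it is done.

```bash
ls; mkdir -p pics
python3 - <<'E'
from rig import r
import cv2,numpy as np
np.set_printoptions(precision=4,suppress=True)
for n in("side","top"):
    im=r.get_image(n);cv2.imwrite(f"pics/{n}0.png",im[:,:,::-1]);c=r.camera_info(n);print(n,c)
s=r.read_state();print(s)
E
```

```text
pics
side {'fx': 459.8881088837725, 'fy': 459.8881088837725, 'cx': 317.27357400549363, 'cy': 188.77804386563145, 'T': array([[-0.8804,  0.3624, -0.3058,  0.4281],
       [-0.4742, -0.6835,  0.5549,  0.4111],
       [-0.0079,  0.6336,  0.7737,  0.5624],
       [ 0.    ,  0.    ,  0.    ,  1.    ]])}
top {'fx': 372.85143313048667, 'fy': 372.85143313048667, 'cx': 316.62728312284537, 'cy': 202.29466337386816, 'T': array([[ 0.0271,  0.9846, -0.1728,  0.5092],
       [-0.9992,  0.0217, -0.0331,  0.0298],
       [-0.0288,  0.1735,  0.9844,  0.7042],
       [ 0.    ,  0.    ,  0.    ,  1.    ]])}
{'time': 0.1, 'qpos': array([-79.1193,  15.165 ,  91.9734,  -0.    ,  72.9788,  -2.1151]), 'dq': array([-0.1204, -0.0782, -0.0868,  0.0632, -0.1032, -0.039 ]), 'tau': array([  0.0008, -51.6705, -36.8591,  -0.    ,   0.0062,   0.    ]), 'tcp_pos': array([ 0.1517, -0.6571,  0.2301]), 'tool_rot': array([[ 0.9744,  0.2249, -0.0004],
       [ 0.2249, -0.9744,  0.002 ],
       [ 0.0001, -0.002 , -1.    ]]), 'ft_force': array([-1.3611,  0.6848, -0.6375]), 'moment': array([ 0.0062, -0.0363, -0.0206]), 'finger_force': 0.0, 'gripper_width': 0.08587286715533925}
```

View pics/side0.png

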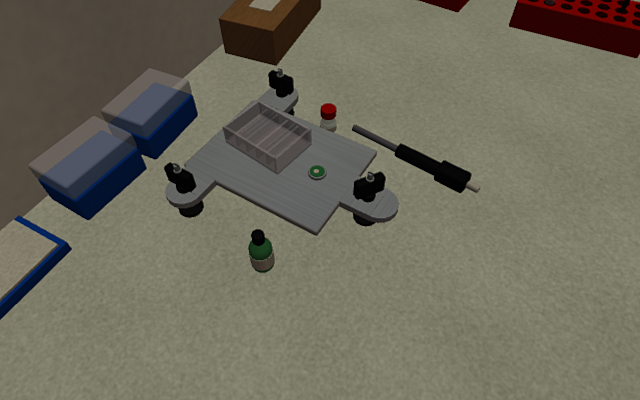

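View pics/top0.png

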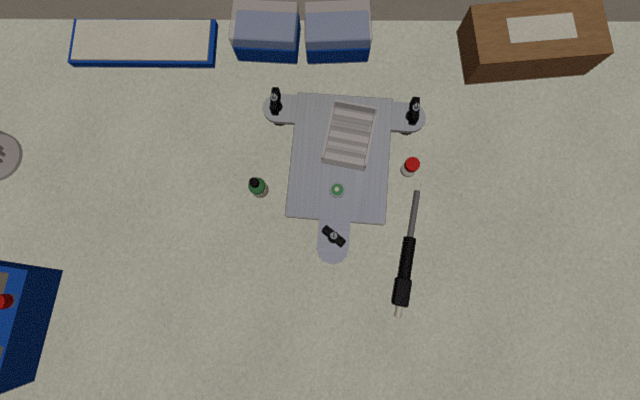

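The side view shows the loose nut near (370,186) on the front tongue, beside the bubble at (317,172). In the top view the nut is near (333,236), with its bar running from upper left to lower right. The bubble is at (337,190) and the rear nuts at (275,101) and (414,110). Next I'll measure it.

```bash
cat > h.py <<'E'
import cv2,numpy as np
from rig import r
np.set_printoptions(precision=4,suppress=True)
def ray(n,uv):
    c=r.camera_info(n);T=c["T"];d=np.array([(uv[0]-c["cx"])/c["fx"],-(uv[1]-c["cy"])/c["fy"],-1])
    return T[:3,3],T[:3,:3]@d
def onz(n,uv,z):
    o,d=ray(n,uv);return (o+d*(z-o[2])/d[2])
def tri(a,b):
    o1,d1=ray("top",a);o2,d2=ray("side",b)
    s=np.linalg.lstsq(np.c_[d1,-d2],o2-o1,rcond=None)[0]
    p,q=o1+s[0]*d1,o2+s[1]*d2
    return (p+q)/2,np.linalg.norm(p-q)
E
python3 - <<'E'
from h import *
a=cv2.imread("pics/top0.png");b=cv2.imread("pics/side0.png")
ca=cv2.resize(a[210:270,305:365],None,fx=6,fy=6,interpolation=cv2.INTER_NEAREST)
cb=cv2.resize(b[160:220,340:400],None,fx=6,fy=6,interpolation=cv2.INTER_NEAREST)
cv2.imwrite("pics/crop0.png",np.hstack([ca,cb]))
# green bubble, both views
for n,im in(("top",a),("side",b)):
    hsv=cv2.cvtColor(im,cv2.COLOR_BGR2HSV);m=cv2.inRange(hsv,(40,80,40),(90,255,255))
    k,_,st,ce=cv2.connectedComponentsWithStats(m)
    print(n,[(st[i].tolist(),ce[i].round(1).tolist()) for i in range(1,k) if st[i][4]>15])
    g=cv2.cvtColor(im,cv2.COLOR_BGR2GRAY);m=(g<45).astype('uint8')
    k,lab,st,ce=cv2.connectedComponentsWithStats(m)
    print(n,[(st[i].tolist(),ce[i].round(1).tolist()) for i in range(1,k) if 30<st[i][4]<900])
# dark bar axis, top view at z=.087
def axis(x0,y0,x1,y1):
    g=cv2.cvtColor(a,cv2.COLOR_BGR2GRAY)[y0:y1,x0:x1]
    ys,xs=np.nonzero(g<50);P=np.array([onz("top",(x+x0,y+y0),.08)[:2] for x,y in zip(xs,ys)])
    rc=cv2.minAreaRect(P.astype('f4')*1000);w,v=np.linalg.eigh(np.cov(P.T));d=v[:,1]*np.sign(v[0,1])
    return P.mean(0),np.degrees(np.arctan2(d[1],d[0])),rc
for q in((318,222,350,250),(268,86,284,114),(406,95,422,122)):print(axis(*q))
# plate side edges: light-grey plate corners at z=.047
for l in(((299,94),(286,215)),((391,98),(385,223))):
    p,q=[onz("top",u,.047) for u in l];print(p,q,np.degrees(np.arctan2((p-q)[1],(p-q)[0])))
E
```

```text
top [([249, 178, 16, 16, 132], [257.9, 187.1]), ([332, 184, 11, 11, 70], [337.1, 189.5])]
top [([458, 8, 22, 75, 726], [467.9, 47.3]), ([234, 19, 66, 44, 779], [269.2, 53.6]), ([70, 23, 148, 44, 584], [153.7, 61.0]), ([307, 49, 62, 14, 707], [337.3, 55.9]), ([270, 88, 12, 27, 194], [275.6, 102.6]), ([406, 97, 13, 28, 210], [412.7, 112.2]), ([250, 178, 9, 10, 77], [254.0, 182.4]), ([322, 226, 23, 21, 161], [332.9, 236.3]), ([0, 294, 13, 16, 125], [6.8, 300.4])]
side [([310, 166, 15, 11, 111], [316.9, 170.8]), ([249, 238, 23, 21, 291], [260.9, 249.2])]
side [([420, 0, 49, 12, 315], [447.8, 3.6]), ([268, 69, 26, 29, 461], [280.7, 83.4]), ([321, 104, 15, 16, 208], [327.9, 111.5]), ([164, 163, 32, 31, 548], [180.2, 178.6]), ([353, 172, 32, 30, 607], [368.5, 187.2]), ([211, 182, 107, 53, 231], [265.8, 208.6]), ([169, 201, 19, 6, 38], [177.1, 204.6]), ([178, 200, 26, 18, 234], [191.6, 209.8]), ([337, 202, 58, 24, 344], [362.7, 216.4]), ([249, 229, 23, 31, 397], [258.3, 245.2]), ([254, 265, 19, 7, 31], [263.3, 269.4])]
(array([0.5615, 0.022 ]), np.float64(51.77173165420628), ((561.25537109375, 22.814395904541016), (42.38213348388672, 16.882352828979492), 53.33015441894531))
(array([0.7991, 0.1292]), np.float64(0.09477612306973918), ((802.4620361328125, 129.56661987304688), (48.105125427246094, 19.75374412536621), 2.5052309036254883))
(array([ 0.7857, -0.1143]), np.float64(-8.508033026992058), ((789.7850952148438, -113.07829284667969), (20.965728759765625, 45.55533981323242), 88.86949157714844))
[0.8315 0.0909 0.047 ] [0.6003 0.1059 0.047 ] -3.7316048152073673
[ 0.8257 -0.082   0.047 ] [ 0.5901 -0.0697  0.047 ] -2.9763362071430346
```

View pics/crop0.png

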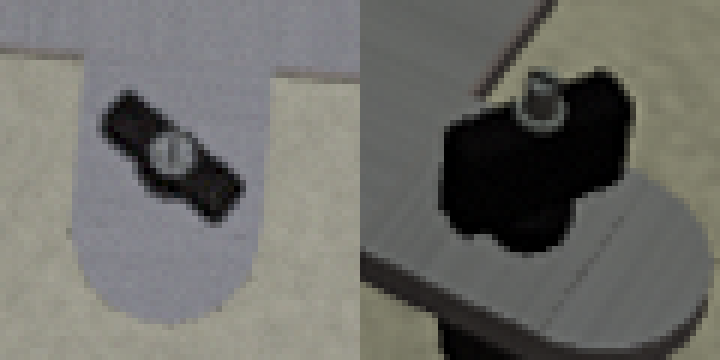

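The crop shows the screw end at about (333.2,234.8) in top and (369.5,172.2) in side. The bar's top-face end midpoints in top are (323.7,227.6) and (342.8,243.5).

Run:
```python
from h import *
print("tip",tri((333.2,234.8),(369.5,172.2)))
print("bubble",tri((337.1,189.5),(316.9,170.8)))
e=[onz("top",u,.087) for u in((323.7,227.6),(342.8,243.5))]
d=e[0]-e[1];print("ends",e,np.linalg.norm(d),np.degrees(np.arctan2(d[1],d[0])))
# top-face corners across views: left end in top = ? check heights both ways
def px(u,v,x0,y0): return u/6+x0-.5,v/6+y0-.5
L=px(115,108,305,210);R=px(230,204,305,210)
A=px(462,118,340-60,160);B=px(618,80,340-60,160)
for t in(L,R):
    for s in(A,B):print("bar end",tri(t,s))
tip=onz("top",(333.2,234.8),.098);bub=onz("top",(337.1,189.5),.053)
print(tip,onz("side",(369.5,172.2),.098),bub,onz("side",(316.9,170.8),.053))
v=bub-tip;print(np.linalg.norm(v[:2]),np.degrees(np.arctan2(v[1],v[0])))
# plate long edges: fit lines in top view
im=cv2.imread("pics/top0.png");hsv=cv2.cvtColor(im,cv2.COLOR_BGR2HSV).astype(int)
m=((im[:,:,0].astype(int)-im[:,:,2])>-3)
for rows,lo,hi in((range(130,210),280,305),(range(140,215),375,400)):
    P=[]
    for y in rows:
        xs=np.nonzero(m[y,lo:hi])[0]+lo
        if len(xs): P.append(onz("top",(xs.min() if lo<300 else xs.max(),y),.047)[:2])
    vx,vy,x,y=cv2.fitLine(np.array(P,'f4'),cv2.DIST_HUBER,0,.001,.001).ravel();print(len(P),np.degrees(np.arctan(vy/vx)))
```

```text
tip (array([0.5624, 0.0219, 0.1005]), np.float64(0.00029269940941912094))
bubble (array([0.6469, 0.0157, 0.0529]), np.float64(0.0011168983078329521))
ends [array([0.5751, 0.0377, 0.087 ]), array([0.5496, 0.0056, 0.087 ])] 0.040959886678677705 51.49470651822269
bar end (array([0.5742, 0.0376, 0.0961]), np.float64(0.0001656240482129022))
bar end (array([0.5565, 0.0347, 0.1223]), np.float64(0.030249735028997173))
bar end (array([0.5669, 0.0099, 0.0672]), np.float64(0.03363830992435578))
bar end (array([0.5495, 0.0057, 0.0899]), np.float64(0.00018446505999476567))
[0.5625 0.0218 0.098 ] [0.5633 0.0198 0.098 ] [0.6474 0.0159 0.053 ] [0.6462 0.0157 0.053 ]
0.08506303676335943 -4.025865623631673
80 -3.6785736
75 -3.3823757
```

The nut's axis is at about (0.5625, 0.0215). The bar points at 51.5° and the plate at about -3.7°, so it needs about 55° clockwise. I'll go to a point above it with the tool x along the bar. The shift in tool axes is (55.3, -56.9, 3) cm, with a turn of -0.672 about z.

```bash
python3 -m inch '[[[0,0,-0.1],[6.9,-7.1,1],8.5],[[0,0,-0.1],[6.9,-7.1,1],8.5],[[0,0,-0.2],[13.8,-14.2,2],8.5],[[0,0,-0.2],[13.8,-14.2,2],8.5],[[0,0,-0.3],[20.7,-21.3,3],8.5],[[0,0,-0.3],[20.7,-21.3,3],8.5],[[0,0,-0.34],[27.6,-28.4,3],8.5],[[0,0,-0.34],[27.6,-28.4,3],8.5]]' 25
cat >> h.py <<'E'
def go(x,y,z,a):
    s=r.read_state();R=s["tool_rot"];a=np.radians(a);c,t=np.cos(a),np.sin(a)
    W=np.array([[c,t,0],[t,-c,0],[0,0,-1]])
    print("t",s["time"],"tcp",s["tcp_pos"],"yaw",np.degrees(np.arctan2(R[1,0],R[0,0])),"F",s["ft_force"],"M",s["moment"],"w",s["gripper_width"],"ff",s["finger_force"],"q",s["qpos"])
    print("turn",cv2.Rodrigues(R.T@W)[0].ravel(),"shift cm",R.T@(np.array([x,y,z])-s["tcp_pos"])*100)
E
python3 -c "
from h import *
go(.5625,.0215,.16,51.5)"
```

```text
time: 0.77
tcp_pos: [0.3239, -0.3714, 0.2026]
tool_rot: [[0.843, 0.538, -0.001], [0.538, -0.843, 0.001], [0.0, -0.001, -1.0]]
ft_force: [-0.0, -0.3, 0.4]
gripper_width: 0.0849
finger_force: 0.0
t 0.7667 tcp [ 0.3239 -0.3714  0.2026] yaw 32.529991952074795 F [-0.0484 -0.3181  0.4472] M [-0.0009 -0.0287  0.0187] w 0.08492877613010806 ff 0.0 q [-51.8131  -3.615  115.5111   0.0084  68.1644   5.6538]
turn [-0.001  -0.0002 -0.3311] shift cm [ 41.2469 -20.2929   4.2862]
```

```bash
python3 -m inch '[[[0,0,-0.1],[3.6,-1.8,0],8.5],[[0,0,-0.2],[7.2,-3.5,0],8.5],[[0,0,-0.3],[10.8,-5.3,0],8.5],[[0,0,-0.33],[14.4,-7.1,0],8.5],[[0,0,-0.33],[18,-8.9,1],8.5],[[0,0,-0.33],[21.6,-10.6,1],8.5],[[0,0,-0.33],[25.2,-12.4,2],8.5],[[0,0,-0.33],[28.8,-14.2,2],8.5]]'
python3 -m inch '[[[0,0,0],[0,0,0],8.5],[[0,0,0],[0,0,0],8.5]]' >/dev/null
python3 -c "
from h import *
go(.5625,.0215,.16,51.5)"
```

```text
time: 1.43
tcp_pos: [0.4898, -0.097, 0.1816]
tool_rot: [[0.624, 0.781, -0.003], [0.781, -0.624, 0.001], [-0.001, -0.002, -1.0]]
ft_force: [0.5, -0.5, -0.6]
gripper_width: 0.0848
finger_force: 0.0
t 1.6 tcp [ 0.4907 -0.0972  0.1828] yaw 51.653357388602025 F [-0.2029 -0.6546 -0.0224] M [-0.0176 -0.0176 -0.0592] w 0.08517926270715916 ff 0.0 q [-14.0548  -1.7835 115.9469  -0.0088  65.9101  24.2955]
turn [-0.0011  0.0007  0.0027] shift cm [13.7668 -1.7337  2.2735]
```

```bash
python3 -m inch '[[[0,0,0],[3.5,-0.4,0.5],8.5],[[0,0,0],[7,-0.9,1],8.5],[[0,0,0],[10.5,-1.3,1.5],8.5],[[0,0,0],[12.8,-1.6,2],8.5],[[0,0,0],[13.75,-1.75,2.3],8.5],[[0,0,0],[13.75,-1.75,2.3],8.5],[[0,0,0],[13.75,-1.75,2.3],8.5]]' >/dev/null
python3 - <<'E'
from h import *
go(.5625,.0215,.060,51.5)
a=r.get_image("top");b=r.get_image("side")
cv2.imwrite("pics/above.png",np.hstack([cv2.resize(im[120:300,220:460],None,fx=1.65,fy=1.65)[:,:,::-1] for im in(a,b)]))
E
```

```text
t 2.1833 tcp [0.5618 0.0178 0.1599] yaw 51.37345490836785 F [ 0.4439 -1.6655  0.1259] M [-0.0237 -0.0152 -0.0004] w 0.08515835628418639 ff 0.0 q [ -0.6888   6.2381 110.1773  -0.0563  63.6835  37.9628]
turn [-0.0008  0.0018 -0.0022] shift cm [ 0.3501 -0.1616  9.9922]
```

View pics/above.png

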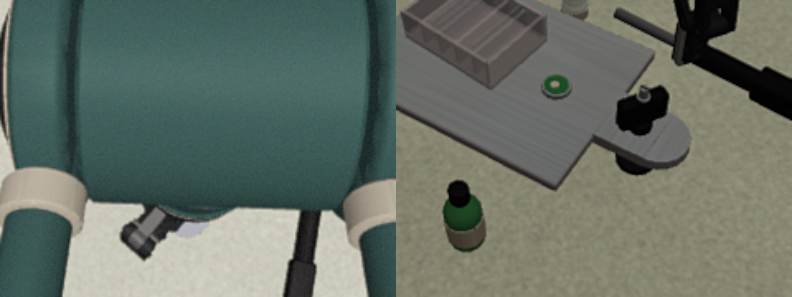

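The side crop shows one open finger at about (690,40), still well above the nut at (640,110). The arm hides the top view. I'll centre it and come down to just above the screw, then check again.

```bash
python3 -m inch '[[[0,0,0],[0.35,-0.15,1.5],8.5],[[0,0,0],[0.35,-0.15,3],8.5],[[0,0,0],[0.35,-0.15,4.5],8.5],[[0,0,0],[0.35,-0.15,5.5],8.5],[[0,0,0],[0.35,-0.15,5.5],8.5],[[0,0,0],[0.35,-0.15,5.5],8.5]]' >/dev/null
python3 - <<'E'
from h import *
go(.5625,.0215,.060,51.5)
b=r.get_image("side")
c=r.camera_info("side");T=np.linalg.inv(c["T"])
s=r.read_state()
for k in(-.0425,0,.0425):
    p=T@np.r_[s["tcp_pos"]+s["tool_rot"][:,1]*k-s["tool_rot"][:,2]*(.013 if k else 0),1];u=(c["cx"]-c["fx"]*p[0]/p[2],c["cy"]+c["fy"]*p[1]/p[2]);print(k,u)
cv2.imwrite("pics/above2.png",cv2.resize(b[70:250,270:470],None,fx=3,fy=3)[:,:,::-1])
E
```

```text
t 2.7833 tcp [0.5629 0.0219 0.1052] yaw 51.31282105309279 F [ 0.4608  0.3904 -0.3157] M [ 0.0327  0.0019 -0.0497] w 0.08483856407364253 ff 0.0 q [ -0.3026   9.5959 112.7075  -0.0101  57.7658  38.39  ]
turn [-0.0009  0.0009 -0.0033] shift cm [-0.0488 -0.0018  4.5175]
-0.0425 (np.float64(385.32400847727394), np.float64(185.62042398078222))
0 (np.float64(368.9774212070397), np.float64(169.25575448105593))
0.0425 (np.float64(355.45287969228144), np.float64(141.45272167476088))
```

View pics/above2.png

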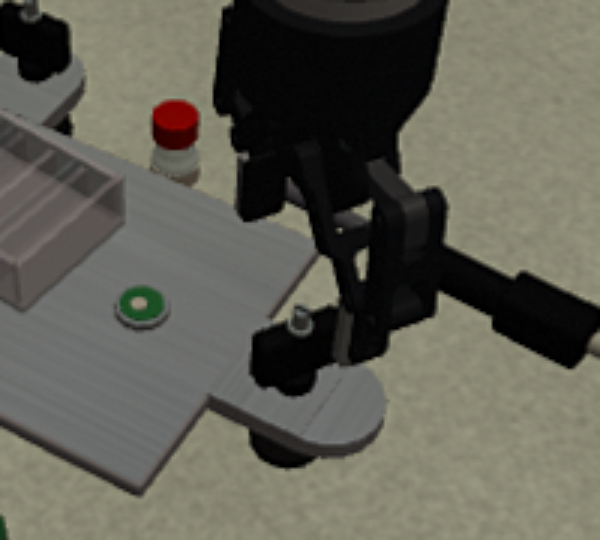

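The near finger tip is at about (388,187) and the far one at about (355,137), both as predicted, so they straddle the bar. I'll descend and close gently.

```bash
python3 -m inch '[[[0,0,0],[0,0,1],8.5],[[0,0,0],[0,0,2],8.5],[[0,0,0],[0,0,3],8.5],[[0,0,0],[0,0,4],8.5],[[0,0,0],[0,0,4.5],8.5],[[0,0,0],[0,0,4.5],8.5],[[0,0,0],[0,0,4.5],5],[[0,0,0],[0,0,4.5],3]]' 25
python3 -m inch '[[[0,0,0],[0,0,0],2.2],[[0,0,0],[0,0,0],1.9],[[0,0,0],[0,0,0],1.7],[[0,0,0],[0,0,0],1.5],[[0,0,0],[0,0,0],1.2],[[0,0,0],[0,0,0],1],[[0,0,0],[0,0,0],1],[[0,0,0],[0,0,0],1]]' 25
python3 -c "
from h import *
go(.5625,.0215,.060,51.5)"
```

```text
time: 3.5
tcp_pos: [0.5639, 0.0228, 0.0605]
tool_rot: [[0.624, 0.781, 0.0], [0.781, -0.624, -0.0], [0.0, 0.0, -1.0]]
ft_force: [0.6, 0.1, 0.5]
gripper_width: 0.0634
finger_force: 0.0
time: 4.17
tcp_pos: [0.5646, 0.0223, 0.061]
tool_rot: [[0.624, 0.781, 0.002], [0.781, -0.624, -0.001], [0.001, 0.002, -1.0]]
ft_force: [2.5, -2.9, 2.0]
gripper_width: 0.0136
finger_force: 27.7
t 4.1667 tcp [0.5646 0.0223 0.061 ] yaw 51.394200763159425 F [ 2.4839 -2.8623  1.989 ] M [-0.6249 -0.4439  0.0792] w 0.013577168798548032 ff 27.727679014205933 q [ -0.2378  12.7389 114.3357  -0.0474  52.8041  38.3967]
turn [ 0.0021 -0.0008 -0.0018] shift cm [-0.1979 -0.1153  0.1041]
```

Gripped at 13.6 mm. The side force is small, because the nut sits about 1 mm along tool y. Clockwise from above is a positive turn about tool z.

```bash
python3 -m inch '[[[0,0,0],[0,0.1,0],1],[[0,0,0.05],[0,0.1,0],1],[[0,0,0.12],[0,0.12,0],1],[[0,0,0.19],[0,0.13,0],1],[[0,0,0.26],[0,0.14,0],1],[[0,0,0.33],[-0.01,0.15,0],1],[[0,0,0.4],[-0.01,0.16,0],1],[[0,0,0.4],[-0.01,0.16,0],1]]'
python3 -c "
from h import *
go(.5625,.0215,.060,-3.7)"
```

```text
time: 4.83
tcp_pos: [0.5652, 0.0216, 0.061]
tool_rot: [[0.88, 0.475, 0.001], [0.475, -0.88, -0.0], [0.001, 0.0, -1.0]]
ft_force: [1.3, -2.4, 4.6]
gripper_width: 0.0137
finger_force: 27.4
t 4.8333 tcp [0.5652 0.0216 0.061 ] yaw 28.35918094028906 F [ 1.327  -2.437   4.5813] M [-0.4091 -0.1844 -0.0525] w 0.01372537811904601 ff 27.439140379428864 q [ -0.3311  12.8432 114.2153  -0.005   52.9002  61.3127]
turn [ 0.0002 -0.0007  0.5595] shift cm [-0.242  -0.1181  0.0963]
```

```bash
python3 -m inch '[[[0,0,0.06],[0,0.06,0],1],[[0,0,0.13],[0,0.08,0],1],[[0,0,0.2],[0,0.09,0],1],[[0,0,0.27],[0,0.1,0],1],[[0,0,0.34],[0,0.1,0],1],[[0,0,0.41],[0,0.1,0],1],[[0,0,0.46],[0,0.1,0],1],[[0,0,0.46],[0,0.1,0],1]]'
python3 -c "
from h import *
go(.5625,.0215,.060,-3.7)"
```

```text
time: 5.5
tcp_pos: [0.5655, 0.0207, 0.061]
tool_rot: [[0.999, 0.037, 0.0], [0.037, -0.999, -0.0], [0.0, 0.0, -1.0]]
ft_force: [-0.2, -3.4, 5.5]
gripper_width: 0.0133
finger_force: 27.6
t 5.5 tcp [0.5655 0.0207 0.061 ] yaw 2.13313167755864 F [-0.23   -3.361   5.4555] M [-0.4424 -0.0516 -0.1162] w 0.013272139835032087 ff 27.56069540977478 q [ -0.4192  12.8802 114.1669  -0.0064  52.9297  87.4515]
turn [ 0.0001 -0.0004  0.1018] shift cm [-0.2972 -0.0879  0.0979]
```

```bash
for i in 1; do python3 -m inch '[[[0,0,0.03],[0,0.05,0],1],[[0,0,0.06],[0,0.05,0],1],[[0,0,0.06],[0,0.05,0],1],[[0,0,0.06],[0,0.05,0],1]]' >/dev/null; python3 -c "
from h import *
go(.5625,.0215,.060,-3.7)"; python3 -m inch '[[[0,0,0.02],[0,0,0],1],[[0,0,0.03],[0,0,0],1],[[0,0,0.03],[0,0,0],1]]' >/dev/null;  python3 -c "
from h import *
go(.5625,.0215,.060,-3.7)"; done
```

```text
t 5.8333 tcp [0.5655 0.0206 0.061 ] yaw -1.189951543466341 F [ 1.4302 -1.8342  4.9293] M [-0.2491 -0.0797 -0.0975] w 0.013667317883548925 ff 27.554996609687805 q [ -0.4572  12.8798 114.1685   0.0374  52.9292  90.7102]
turn [-0.0005 -0.0004  0.0438] shift cm [-0.3022 -0.0868  0.0972]
t 6.0833 tcp [0.5655 0.0205 0.061 ] yaw -2.9090619672924145 F [ 0.6306 -2.0528  5.1817] M [-0.2448 -0.0931 -0.0143] w 0.014052331695836256 ff 27.62313187122345 q [ -0.4561  12.8777 114.1677   0.0235  52.9298  92.4388]
turn [-0.0003 -0.0004  0.0138] shift cm [-0.3062 -0.0832  0.0998]
```

```bash
cat >> h.py <<'E'
def mon():
    s=r.read_state();R=s["tool_rot"];print("t",s["time"],"yaw",np.degrees(np.arctan2(R[1,0],R[0,0])),"F",s["ft_force"],"M",s["moment"],"w",s["gripper_width"],"q6",s["qpos"][5],"tau6",s["tau"][5])
E
python3 -m inch '[[[0,0,0.02],[0,0.0,0],1],[[0,0,0.02],[0,0,0],1],[[0,0,0.02],[0,0,0],1]]' >/dev/null; python3 -c "
from h import *
mon()"
python3 -m inch '[[[0,0,0.02],[0,0.0,0],1],[[0,0,0.02],[0,0,0],1],[[0,0,0.02],[0,0,0],1]]' >/dev/null; python3 -c "
from h import *
mon()"
```

```text
t 6.3333 yaw -4.028853045974015 F [-0.2046 -1.1448  5.114 ] M [-0.3378 -0.1109  0.0026] w 0.013747247458211098 q6 93.55967329881429 tau6 0.06603532936424017
t 6.5833 yaw -5.100738549467605 F [ 0.4828 -1.6505  5.9647] M [-0.2483 -0.1235  0.4875] w 0.013532611249058206 q6 94.6547036697083 tau6 0.4750802367925644
```

The wrist moment jumped to 0.49 N·m, so the nut is on its stop, well under the 1.2 N·m that would slip the screw. I'll ease off the torque slightly, open and lift straight up.

```bash
python3 -m inch '[[[0,0,-0.013],[0,0,0],1],[[0,0,-0.013],[0,0,0],1]]'; python3 -c "
from h import *
mon()"
python3 -m inch '[[[0,0,-0.013],[0,0,0],2.5],[[0,0,-0.013],[0,0,0],5],[[0,0,-0.013],[0,0,0],8.5],[[0,0,-0.013],[0,0,0],8.5],[[0,0,-0.013],[0,0,0],8.5],[[0,0,-0.013],[0,0,0],8.5],[[0,0,-0.013],[0,0,0],8.5],[[0,0,-0.013],[0,0,0],8.5]]'
python3 -m inch '[[[0,0,0],[0,0,-2],8.5],[[0,0,0],[0,0,-5],8.5],[[0,0,0],[0,0,-8],8.5],[[0,0,0],[0,0,-11],8.5],[[0,0,0],[0,0,-14],8.5],[[0,0,0],[0,0,-14],8.5]]'
```

```text
time: 6.75
tcp_pos: [0.5655, 0.0205, 0.061]
tool_rot: [[0.997, -0.076, 0.0], [-0.076, -0.997, 0.0], [0.0, -0.0, -1.0]]
ft_force: [0.5, -3.1, 5.4]
gripper_width: 0.0134
finger_force: 28.3
t 6.75 yaw -4.370582896584862 F [ 0.4694 -3.1279  5.3599] M [-0.3169 -0.0781  0.2271] w 0.013415237919790672 q6 93.91021419404666 tau6 0.09933886583894491
time: 7.42
tcp_pos: [0.5652, 0.0204, 0.0604]
tool_rot: [[0.998, -0.067, -0.0], [-0.067, -0.998, 0.0], [-0.0, -0.0, -1.0]]
ft_force: [-0.3, 0.3, -0.3]
gripper_width: 0.085
finger_force: 0.0
time: 7.92
tcp_pos: [0.5697, 0.0203, 0.2083]
tool_rot: [[0.998, -0.067, 0.013], [-0.067, -0.998, -0.0], [0.013, -0.001, -1.0]]
ft_force: [1.3, -0.0, 1.4]
gripper_width: 0.0852
finger_force: 0.0
```

Now I'll move aside (tool -y is world +y, tool +y is -y) to clear the top view and look.

```bash
python3 -m inch '[[[0,0,0],[0,3,0],8.5],[[0,0,0],[0,6,0],8.5],[[0,0,0],[0,9,0],8.5],[[0,0,0],[0,12,0],8.5],[[0,0,0],[0,15,0],8.5],[[0,0,0],[0,18,0],8.5],[[0,0,0],[0,21,0],8.5],[[0,0,0],[0,24,0],8.5]]' >/dev/null
python3 -m inch '[[[0,0,0],[0,0,0],8.5],[[0,0,0],[0,0,0],8.5]]'
python3 - <<'E'
from h import *
a=r.get_image("top");b=r.get_image("side");a0=cv2.imread("pics/top0.png")
a=a[:,:,::-1].copy()
ca=cv2.resize(a[210:270,305:365],None,fx=6,fy=6,interpolation=cv2.INTER_NEAREST)
cc=cv2.resize(a[70:280,250:440],(360,360))
cv2.imwrite("pics/end.png",np.hstack([ca,cc]));cv2.imwrite("pics/topend.png",a)
g=cv2.cvtColor(a,cv2.COLOR_BGR2GRAY)[218:256,316:352]
k,l,st,ce=cv2.connectedComponentsWithStats((g<50).astype('uint8'))
i=1+np.argmax(st[1:,4]);ys,xs=np.nonzero(l==i)
P=np.array([onz("top",(x+316,y+218),.08)[:2] for x,y in zip(xs,ys)])
w,v=np.linalg.eigh(np.cov(P.T));d=v[:,1]*np.sign(v[0,1]);print("bar",np.degrees(np.arctan2(d[1],d[0])))
d=cv2.absdiff(a,a0)[85:175,315:385];print("rack change",d.mean(),d.max())
E
```

```text
time: 8.75
tcp_pos: [0.5487, -0.2205, 0.1999]
tool_rot: [[0.998, -0.07, -0.0], [-0.07, -0.998, 0.0], [-0.0, -0.0, -1.0]]
ft_force: [-0.3, 0.0, 0.1]
gripper_width: 0.0851
finger_force: 0.0
bar -3.863774711442282
rack change 2.7457671957671956 12
```

View pics/end.png

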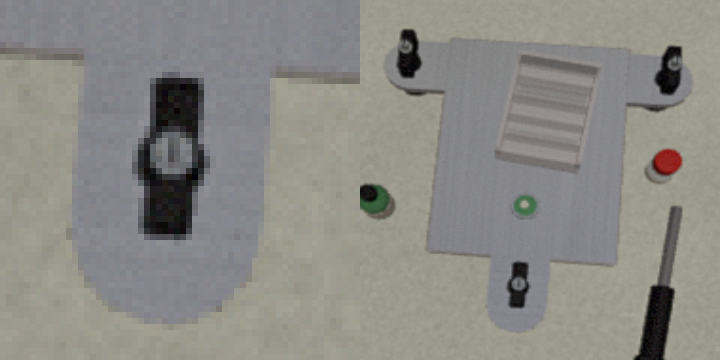

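The bar now lies along the plate (-3.9° against about -3.7°). The screw slot at crop (170,152) looks unchanged, and the rack has not moved.

```bash
python3 -c "
from rig import r
print(r.finish_job())"
```

```text
the job is handed in; nothing more can be done
None
```

The lock nut is tight against its stop, with its bar in line with the plate (-3.9° against about -3.7°), and the gripper has let go. In the final picture the screw and slide rack look unmoved; the job was handed in at about 9 s, with no verdict returned.

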